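# Clamp the panel and offer up the square-tube foot over its studs

## Robot

A 6-joint arm with a two-finger parallel gripper is mounted at the origin on the work surface. World frame = base frame: x ahead of the robot, y to its left, z up, the work surface at z = 0. Lengths are in mm, angles in degrees, forces in N, time in s.
With the tool pointing down it reaches from about 325 to 850 mm from the base axis. Payload 15.5 kg.
Tool frame: the origin (TCP) lies midway between the tips of the shut fingers; the grasp point (between the pads) lies 19 mm behind it; x points along the fingers, z is the direction in which the jaws open and shut, and the axes are right-handed (so a half turn about x gives the same grasp; the last joint's range is limited). The gripper opens to 91 mm and grips with 3 to 60 N. Pads are 32 mm wide; open, the fingers measure 118 mm over their backs; the gripper's body (76 mm by 178 mm) begins 60 mm behind the grasp point.
Start: joints at [-70.159, 28.281, 77.091, -0, 74.628, -5.472], TCP at [267.231, -564.99, 213.915] pointing down, gripper open.
Joint ranges: [-166.48, 166.48], [-47.26, 123.95], [12.59, 153.08], [-70.14, 250.14], [6.76, 159.57], [-176.63, 176.63]. Speed limits (degrees/s): [108.29, 108.29, 147.25, 172.46, 172.46, 172.46].

## Interface

Orientations are given as a 3x3 rotation matrix whose columns are the frame's x, y, z axes.
In Python, from bench import r, capture, calibration gives the robot as it stands.
- The arm moves only by the tool send_rows, never from a script. Its arguments are lists of equal length, an entry for each row: "dr": the turn, a rotation vector about the world's x, y, z in degrees, a list of three; "dp": the shift along the world's x, y, z in mm, a list of three; "claw": the finger opening in mm, from 0 to 91.2. A call has 1 to 10 rows; each row shifts and turns the commanded pose from where the row before left it; what a row does not reach is not made up. A row lasts 1/12 s, in which the tool goes at most 41.7 mm and 7.16 degrees, less where a joint would pass 70% of its speed; a pose out of reach is approached as far as the arm can. A call with a gripper value outside its range is refused whole. The fingers move at their own pace and stop on an object; the grip force is fixed at half the most. Time passes only in rows, so rows that do not move let the fingers close. It gives the time, the measured TCP pose, the force and the opening at its end, in the units of the state.
- r.sense(): the state, without advancing time (a new reading comes with each control period).
- capture(name): name is "scene" or "side" or "wrist"; returns (picture, depth): 420x560x3 uint8, red, green, blue; 420x560 float32, mm along the optical axis (not along the pixel's ray), 0 where there is no reading.
- calibration(name): a dict with "mtx" (3x3 intrinsics, pixels), "k1" (the pictures are not rectified: a ray, as slopes to the right and down, at radius r is drawn at 1 + k1 r^2 times it, then the intrinsics apply), "eye" and "rotation" of the camera in the world. Camera axes: x right, y up, looking along -z (the intrinsics and any distortion apply to the point x, -y, -z); pixel columns grow to the right and rows downward; lengths in mm; the calibration is good to about 2 mm. A picture is of the moment at which its call begins: read the wrist's pose just before it. calibration takes no time and is no camera call; for the wrist camera it gives the pose at the moment of the call.
- r.hand_in(): hands the job in, once; it reports no verdict.
The state is a dict: "time": time; "joints": joint angles; "dq": joint speeds; "tau": joint torques, N m; "tool_pos": TCP position; "eef_rot": TCP orientation; "force": force on the tool from outside, world axes, zero at the start; "moment": the same for the moment, N m; "width": finger opening in mm.
Only numpy, scipy, OpenCV 4.12 (cv2) and the standard library are available. Lean on these libraries where they do the work, as an engineer would, in place of code of your own. Each camera call takes 0.05 s, during which the arm holds its last target.

## Task

A sheet panel with two upright studs is loaded in the fixture: first press the hinged clamp arm fully down onto it. Then pick up the foot with the square-cornered tube, carry it over the fence without touching the fence, and hold it level and still with the holes of its plate lined up straight above the two studs, about 1 cm above their tips and touching nothing there. Finish while holding it so (do not set it down or let go), and leave the other parts and tools where they lie.

Things in the scene. Friction and masses are not known exactly. Their poses are not given: they have to be found in the camera images.
- clamp (a joint): hinge angle of the clamp arm, rad: 0 = fully down (the arm level, its rubber-tipped spindle on the panel), larger = raised; starts raised 0.5 to 0.95. The hinge is stiff: the arm stays where it is left. About 3 to 6 N pressed down on it 65 mm from the hinge moves it; at 0 it meets a hard stop
- clamp_hinge (a point): point on the clamp's hinge axis (y), 50 mm above the table, axes as the fixture. Down, the arm runs level 140 mm from here to -x: steel bar 26 mm wide, 10 thick, centred on the axis (top 5 mm above this point), its last 45 mm a black grip. Raised, it swings up in the x-z plane; pressing straight down on it 65 mm out shuts it. Cheeks beside the hinge rise 10 mm above this point
- stud_mid (a point): midway between the tips of the two studs, level with the tips, 37 mm above the table; x runs from stud to stud (50 mm either side), z up. Studs 8 mm thick, standing 14 mm out of the bright sheet panel (190 x 165 mm). The fixture is a fixed steel plate 220 (x) x 190 (y) x 20 mm, centred 25 mm to +y of this point; the clamp arm's middle line lies 87 mm to +y
- foot_mid (a point): centre, half-way up, of the foot to hold: plain steel plate 130 (x) x 40 (y) x 4 mm, a 12 mm hole 50 mm either side of centre along x, and on its middle an upright open rectangular tube 36 (x) x 26 (y), 50 mm high. 54 mm high in all: underside 27 mm below this point. 0.2 to 0.4 kg, balanced, alike either way round. Lies plate down right of the fence, in a row with two look-alikes in any order
- foot_under (a point): centre of the underside of the foot's plate, 27 mm below foot_mid, same axes
- foot: the same foot; origin at the centre of the plate's underside, x along the plate, z up
- fixture: the fixture with panel, studs and clamp; origin at the centre of its underside on the table; same axes as stud_mid
- fence: upright steel angle iron fixed on the table between the row of parts and the fixture; origin at the centre of its upright's underside; upright 260 mm long (x), 8 mm thick (y), 80 mm high; its 8 mm thick bolted flange lies 49 mm out towards +y
- fence_top (a point): middle of the fence's top edge, 80 mm above the table, x along the edge
- round_foot_mid (a point): look-alike to leave alone: plate 90 x 40 x 4 mm without holes, with a round 28 mm tube 50 mm high; point in its middle, 27 mm up
- angle_mid (a point): look-alike to leave alone: plain angle bracket, plate 130 x 40 x 4 mm with a 50 mm high flange at its +x end; point above the plate's middle, 27 mm up
- wood_block: bystander: wooden block 90 x 50 x 30 mm, origin under its centre
- oil_can: bystander: grey can 54 mm thick, 130 mm high, origin under its centre
- hammer: bystander: hammer 220 mm long lying along its x, origin under its middle
- wrench: bystander: wrench 150 mm long lying along its x, origin under its middle
- g_clamp: bystander: C-shaped screw clamp lying flat, about 80 x 125 x 18 mm, origin under its back bar's middle
Mind the look-alikes: they are no part of the job. Leave any orange, pink or red look-alike of the foot alone.

How it is judged:
By the outcome, as a careful person would: the job done as asked, in the order asked, and still so for the second after the job is handed in, while the arm keeps its last pose, push and grip.
It also fails if it takes over 50 s, if anything falls off the work surface, if the arm or the gripper's body presses on something with over 40 N, if the wrist force passes 120 N, or if a joint passes its speed limit or range.

## Working session

There is one attempt and no reset: what is moved stays moved. The work goes in short steps, Python scripts to look and compute and a tool call to move; the robot and the scene stay as the last step left them, time stands still between calls to the robot, and variables do not carry over. Pictures are saved under pics/ and viewed, and the job is handed in when it is done.

Besides the shell and the picture viewer there is one more tool, called after "Request:" as name(argument=value, ...) on one line, values as JSON. send_rows: Moves the arm, as the interface text tells. Its arguments: {"type":"object","properties":{"dr":{"type":"array","items":{"type":"array","items":{"type":"number"}}},"dp":{"type":"array","items":{"type":"array","items":{"type":"number"}}},"claw":{"type":"array","items":{"type":"number"}}},"required":["dr","dp","claw"]}

```bash
ls; mkdir -p pics; python3 - <<'E'
from bench import r,capture,calibration
import cv2,numpy as np
s=r.sense();print(s)
for n in("scene","side","wrist"):
    c=calibration(n);p,d=capture(n)
    cv2.imwrite(f"pics/{n}0.png",p[:,:,::-1]);np.save(f"pics/{n}0.npy",d)
    print(n,c)
E
```

```text
pics
{'time': 0.0, 'joints': array([-7.01601061e+01,  2.83143513e+01,  7.71284138e+01, -5.12539610e-04,
        7.46275916e+01, -5.47125605e+00]), 'dq': array([-0.10531511, -0.02033362,  0.0742918 , -0.02913504, -0.08317926,
       -0.03555764]), 'tau': array([-1.00406851e-03, -8.78828430e+01, -3.81858373e+01,  7.06065330e-02,
        5.33592829e-02, -1.44139472e-04]), 'tool_pos': array([ 267.0813665 , -564.63078441,  213.33646244]), 'eef_rot': array([[-4.24873330e-04,  9.03998375e-01,  4.27535681e-01],
       [ 1.15214348e-03,  4.27535878e-01, -9.03997647e-01],
       [-9.99999246e-01,  1.08497955e-04, -1.22318442e-03]]), 'force': array([0.04985974, 0.2634847 , 0.17233951]), 'moment': array([0.04488001, 0.02428421, 0.00204833]), 'width': 91.46309466240038}
scene {'mtx': array([[449.57744962,   0.        , 279.35870595],
       [  0.        , 449.57744962, 207.80082948],
       [  0.        ,   0.        ,   1.        ]]), 'k1': -0.09556934817539155, 'eye': array([1131.80237146, -428.24176395, 1085.97612157]), 'rotation': array([[ 0.44073018, -0.74516901,  0.50047982],
       [ 0.897
[... 250 characters left out ...]
, 'k1': 0.03787670525872795, 'eye': array([ 293.26541129,  685.90646678, 1053.20660246]), 'rotation': array([[-0.95228766,  0.23852175, -0.19040902],
       [-0.30479674, -0.71110784,  0.63358076],
       [ 0.01572144,  0.66138719,  0.74987987]])}
wrist {'mtx': array([[305.80601764,   0.        , 284.27864234],
       [  0.        , 305.80601764, 213.66470697],
       [  0.        ,   0.        ,   1.        ]]), 'k1': -0.026229171324559472, 'eye': array([ 329.62459548, -534.7485004 ,  384.52282192]), 'rotation': array([[ 4.26997689e-01,  8.76203909e-01,  2.23471885e-01],
       [-9.04252265e-01,  4.13999191e-01,  1.04558649e-01],
       [-9.02482828e-04, -2.46721260e-01,  9.69086067e-01]])}
```

View pics/scene0.png

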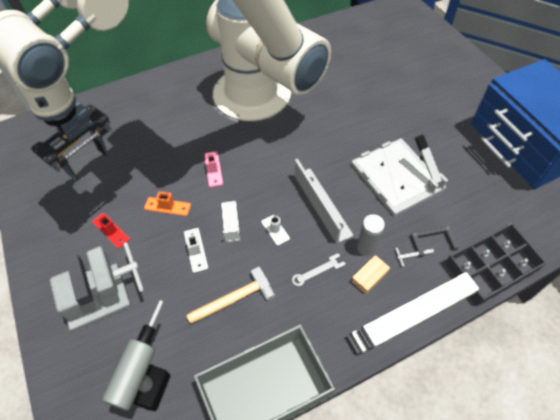

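View pics/side0.png

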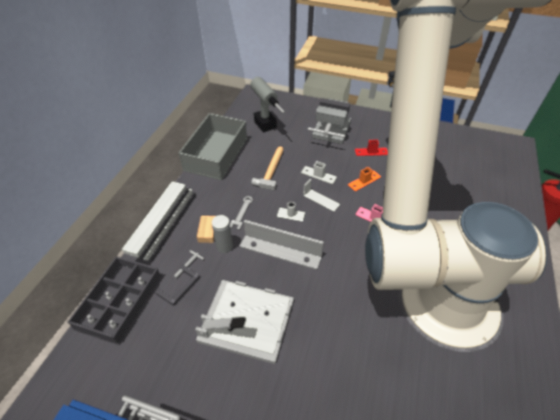

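View pics/wrist0.png

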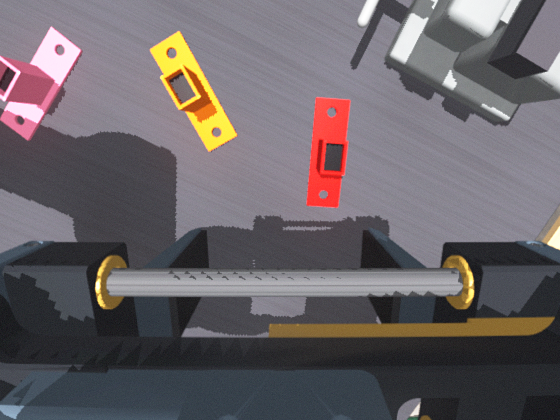

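The scene view shows these candidates for the foot: red foot (110,230), orange foot (167,204), pink foot (213,168), steel foot (195,248), angle bracket (231,220) and round foot (275,228). The steel foot at (195,248) fits the description. The fence is at about (322,200) and the fixture at (400,175). I'll check close crops.

```bash
cat > h.py <<'E'
import numpy as np,cv2
from bench import r,capture,calibration
def ray(c,uv):
    u=np.atleast_2d(np.array(uv,float)); k=c['k1']
    d=(u-c['mtx'][:2,2])/np.array([c['mtx'][0,0],c['mtx'][1,1]])
    p=cv2.undistortPoints(u.reshape(-1,1,2),c['mtx'],np.array([k,0,0,0,0.])).reshape(-1,2)
    v=np.c_[p[:,0],-p[:,1],-np.ones(len(p))]
    return v@c['rotation'].T
def plane(c,uv,z):
    v=ray(c,uv); return c['eye']+v*((z-c['eye'][2])/v[:,2])[:,None]
def proj(c,P):
    q=(np.atleast_2d(P)-c['eye'])@c['rotation']; q=q*[1,-1,-1]
    return cv2.projectPoints(q.reshape(-1,1,3),np.zeros(3),np.zeros(3),c['mtx'],np.array([c['k1'],0,0,0,0.]))[0].reshape(-1,2)
def cloud(c,d):
    vv,uu=np.mgrid[:420,:560]; uv=np.c_[uu.ravel(),vv.ravel()]
    P=c['eye']+ray(c,uv)*d.reshape(-1,1); P[d.ravel()==0]=np.nan
    return P.reshape(420,560,3)
E
python3 - <<'E'
from h import *
a=cv2.imread('pics/scene0.png');b=cv2.imread('pics/side0.png')
c1=cv2.resize(a[190:280,165:295],(780,540),interpolation=cv2.INTER_CUBIC)
c2=cv2.resize(a[125:245,290:450],(800,600),interpolation=cv2.INTER_CUBIC)
c3=cv2.resize(b[155:365,180:350],(486,600),interpolation=cv2.INTER_CUBIC)
for i,c in enumerate((c1,c2,c3)): cv2.imwrite(f'pics/crop{i}.png',c)
for n in('scene','side'):
    P=cloud(calibration(n),np.load(f'pics/{n}0.npy'))
    pts={'scene':[(195,248),(231,220),(275,228),(400,175),(322,200),(240,100)],'side':[(319,172),(322,200),(291,212),(245,315),(282,240)]}[n]
    for u,v in pts: print(n,u,v,P[v,u].round(0))
E
```

```text
scene 195 248 [ 518. -395.   40.]
scene 231 220 [ 461. -271.    9.]
scene 275 228 [ 554. -176.   32.]
scene 400 175 [549. 242.  19.]
scene 322 200 [557. -35.  79.]
scene 240 100 [ 59. -67.  42.]
side 319 172 [ 497. -383.   26.]
side 322 200 [ 454. -269.    4.]
side 291 212 [ 538. -163.   25.]
side 245 315 [546. 238.  25.]
side 282 240 [527. -32.  36.]
```

View pics/crop0.png

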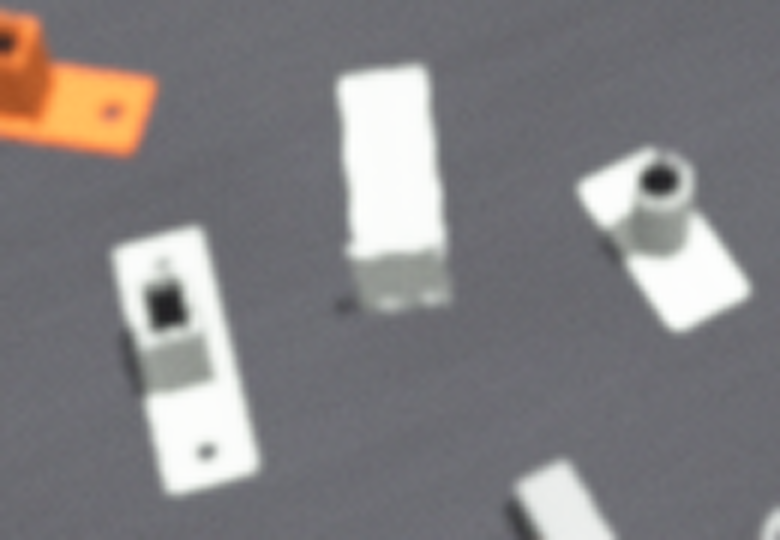

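View pics/crop1.png

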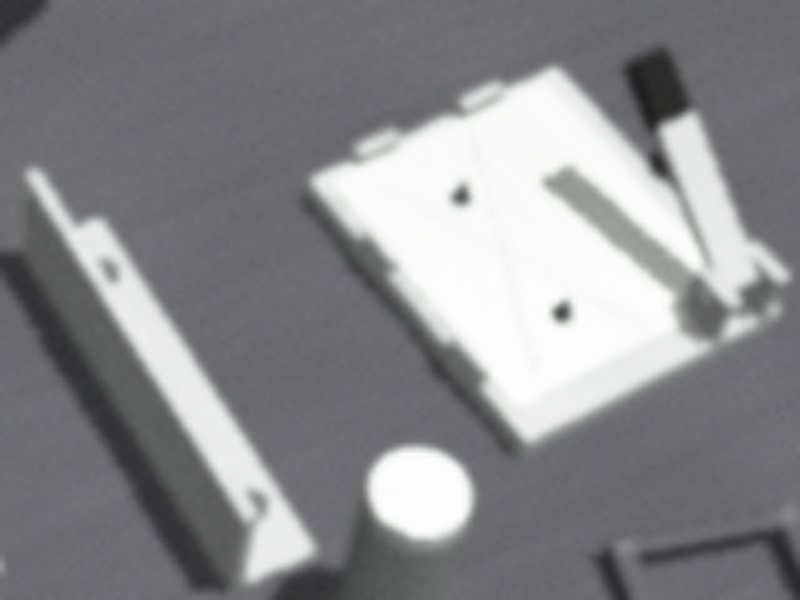

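View pics/crop2.png

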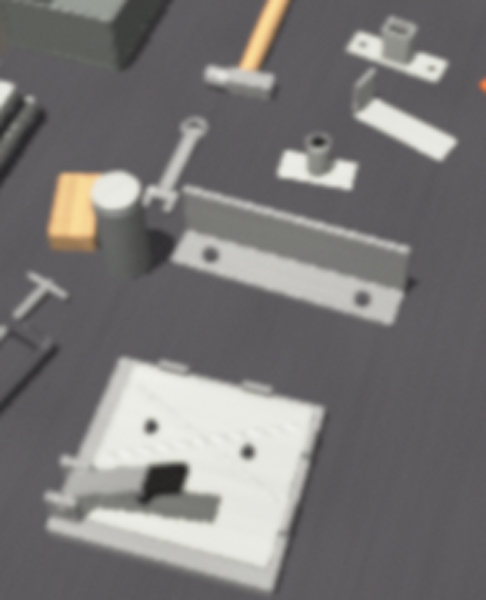

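```bash
python3 - <<'E'
from h import *
S=calibration('scene');D=calibration('side')
def tri(a,b):
    v1=ray(S,a)[0];v2=ray(D,b)[0];A=np.c_[v1,-v2];t=np.linalg.lstsq(A,D['eye']-S['eye'],rcond=None)[0]
    p=S['eye']+v1*t[0];q=D['eye']+v2*t[1];return ((p+q)/2).round(1),(p-q).round(1)
c1=lambda x,y:(165+x/6-.4,190+y/6-.4)
c2=lambda x,y:(290+x/5-.4,125+y/5-.4)
k=170/486
c3=lambda x,y:(180+x*k-.3,155+y*.35-.3)
print('stud+x',tri(c2(562,312),c3(150,427)),plane(S,c2(562,312),37),plane(D,c3(150,427),37))
print('stud-x',tri(c2(461,195),c3(247,452)),plane(S,c2(461,195),37),plane(D,c3(247,452),37))
print('fence ends',plane(S,[c2(33,172),c2(245,518)],80),plane(D,[c3(185,190),c3(408,248)],80))
print('can',plane(S,c2(420,493),130),plane(D,c3(116,190),130))
print('foot tube top',plane(S,c1(167,305),54),plane(D,c3(400,27),54))
print('foot corners',plane(S,[c1(112,250),c1(203,226),c1(260,465),c1(168,492)],4))
print('foot holes',plane(S,[c1(163,266),c1(207,452)],4),plane(D,[c3(362,44),c3(432,68)],4))
print('round top',plane(S,c1(660,178),54)); print('angle',plane(S,[c1(340,75),c1(428,68)],4))
print('bar hinge/grip', tri(c2(735,290),c3(85,487)),tri(c2(660,75),c3(170,480)))
P=cloud(S,np.load('pics/scene0.npy'))
for x,y in[(660,60),(680,110),(690,160),(715,220),(730,270)]:
    u,v=c2(x,y);print(P[round(v),round(u)].round(0))
E
```

```text
stud+x (array([592. , 218.2,  24.9]), array([-1.1, -0.8,  0.1])) [[597.5832345  210.49157038  37.        ]] [[589.0122573  224.14408085  37.        ]]
stud-x (array([491.7, 213.6,  25.1]), array([-1. , -0.7,  0.1])) [[498.36888994 206.07657042  37.        ]] [[489.8703203  219.42976678  37.        ]]
fence ends [[398.58912349 -31.84500941  80.        ]
 [654.90766331 -40.19830274  80.        ]] [[653.08242791 -33.30012085  80.        ]
 [398.28316666 -34.29363406  80.        ]]
can [[705.47443849  25.87151309 130.        ]] [[703.04536939  26.49449367 130.        ]]
foot tube top [[ 502.11028763 -393.55403506   54.        ]] [[ 500.25628987 -396.00442881   54.        ]]
foot corners [[ 432.10887454 -404.97554083    4.        ]
 [ 439.05071814 -361.82083383    4.        ]
 [ 567.26590808 -382.82003086    4.        ]
 [ 561.42338058 -424.50468044    4.        ]]
foot holes [[ 451.09204058 -386.34271909    4.        ]
 [ 550.67406499 -401.86522981    4.        ]] [[ 550.57706267 -401.03678238    4.        ]
 [ 450.10897804 -386.37646201    4.        ]]
round top [[ 540.37918471 -170.52433309   54.        ]]
angle [[ 388.49596547 -271.53070665    4.        ]
 [ 404.08984762 -231.51386122    4.        ]]
bar hinge/grip (array([626.8, 304.8,  40.3]), array([10.4,  7.7,  0.4])) (array([527.9, 305.1, 124.5]), array([ 1. ,  0.8, -0.1]))
[527. 305. 134.]
[549. 309. 112.]
[573. 304.  95.]
[603. 306.  73.]
[629. 303.  58.]
```

Request:
send_rows(dr=[[0,0,-0.8],[0,0,-0.8],[0,0,-0.8],[0,0,-0.8],[0,0,-0.8],[0,0,-0.8],[0,0,-0.8],[0,0,-0.8],[0,0,-0.8],[0,0,-0.8]], dp=[[8,15,4],[8,30,4],[8,30,4],[8,30,4],[8,30,4],[8,30,4],[8,30,4],[8,30,4],[8,30,4],[8,30,0]], claw=[0,0,0,0,0,0,0,0,0,0])

```text
time: 0.98
tool_pos: [347.4, -278.7, 250.5]
eef_rot: [[0.001, 0.955, 0.297], [-0.001, 0.297, -0.955], [-1.0, 0.0, 0.001]]
force: [0.4, -0.2, 1.0]
width: 27.4
```

Request:
send_rows(dr=[[0,0,-0.8],[0,0,-0.8],[0,0,-0.8],[0,0,-0.8],[0,0,-0.8],[0,0,-0.8],[0,0,-0.8],[0,0,-0.8],[0,0,-0.8],[0,0,-0.8]], dp=[[8,30,0],[8,30,0],[8,30,0],[8,30,0],[8,30,0],[8,30,0],[8,30,0],[8,30,0],[8,30,0],[8,30,0]], claw=[0,0,0,0,0,0,0,0,0,0])

```text
time: 1.82
tool_pos: [427.2, 21.6, 249.9]
eef_rot: [[0.0, 0.987, 0.161], [-0.0, 0.161, -0.987], [-1.0, 0.0, 0.0]]
force: [1.7, -0.9, 0.1]
width: 0.3
```

Request:
send_rows(dr=[[0,0,-0.8],[0,0,-0.8],[0,0,-0.8],[0,0,-0.8],[0,0,-0.8],[0,0,-0.8],[0,0,-0.8],[0,0,-0.8],[0,0,-0.3],[0,0,0]], dp=[[8,30,0],[8,30,0],[8,30,0],[8,30,0],[8,30,0],[8,30,0],[8,30,0],[0,15,0],[0,5,0],[0,0,0]], claw=[0,0,0,0,0,0,0,0,0,0])

```text
time: 2.65
tool_pos: [482.9, 250.7, 249.5]
eef_rot: [[-0.001, 0.999, 0.047], [-0.0, 0.047, -0.999], [-1.0, -0.001, 0.0]]
force: [0.1, -0.0, 0.4]
width: 0.6
```

```bash
python3 - <<'E'
from h import *
s=r.sense();print(s['time'],s['tool_pos'],s['eef_rot'].round(3),s['force'],s['width'])
import pickle
c=calibration('wrist');p,d=capture('wrist');cv2.imwrite('pics/w1.png',p[:,:,::-1]);pickle.dump((c,d),open('w1.pkl','wb'));print(c['eye'])
E
```

```text
2.65 [482.88065537 250.74364707 249.53764364] [[-0.001  0.999  0.047]
 [-0.     0.047 -0.999]
 [-1.    -0.001  0.   ]] [ 0.11031456 -0.04030687  0.36084303] 0.609237047470788
[552.01194211 254.50090072 420.62223232]
```

View pics/w1.png

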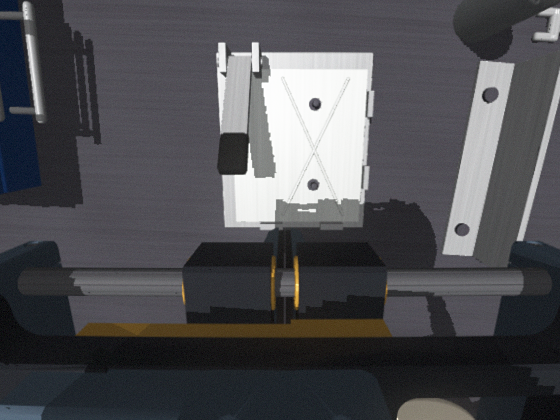

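The wrist view shows the studs at (315,103) and (313,184), the raised clamp arm from its hinge at (238,58) to the grip at (233,155), and the fence on the right.

```bash
python3 - <<'E'
from h import *
import pickle
c,d=pickle.load(open('w1.pkl','rb'))
a=cv2.imread('pics/w1.png')
cv2.imwrite('pics/w1c.png',cv2.resize(a[85:200,275:355],(480,690)[:2],interpolation=cv2.INTER_CUBIC)[:600])
g=cv2.cvtColor(a,cv2.COLOR_BGR2GRAY)
for u,v in((315,103),(313,184)):
    w=g[v-11:v+12,u-11:u+12]<120
    n,l,s,ce=cv2.connectedComponentsWithStats(w.astype(np.uint8));i=1+s[1:,4].argmax();q=ce[i]+[u-11,v-11];print(q,s[i],'z23',plane(c,q,23)[0],'z37',plane(c,q,37)[0])
    print(g[v-6:v+7,u-8:u+9])
P=cloud(c,d)
for u,v in[(315,103),(313,184),(238,62),(238,75),(237,100),(236,120),(233,140),(233,165),(300,90),(330,140)]:print(u,v,P[v,u].round(1))
print(plane(c,[(219,52),(373,53),(225,227),(365,227)],20).round(1))
E
```

```text
[314.66666667 103.94117647] [  6   6  11  12 102] z23 [591.87536841 218.72184246  23.        ] z37 [590.47180512 219.98159802  37.        ]
[[251 251 250 252 252 246 245 238 233 245 246 248 248 251 251 249 249]
 [251 251 252 252 237 178 139 121 117 133 162 179 224 253 251 250 250]
 [252 252 250 238 164 110  95  94  95  92  98 122 199 250 252 250 250]
 [252 252 239 168 110  95  90  92  97  97  88  90 134 220 247 251 250]
 [252 251 195 106  95  91  82 103 103  98  94  86  90 154 226 242 250]
 [253 247 143  96  96  81  83 103 104  99  96  82  80 131 203 239 250]
 [253 247 123  93  87  65  90 109 103  99  97  76  56  96 215 252 251]
 [253 246 120  98  86  61  75 102 103  96  87  71  48 100 211 253 251]
 [254 247 125  91  89  53  49  83  94  91  73  62  49 106 224 253 250]
 [253 248 161  96  95  73  43  46  60  61  48  43  61 136 237 252 250]
 [252 252 222 117  96  97  80  63  36  35  33  44  85 169 236 251 250]
 [252 253 245 162  99  98  98  83  48  42  46  67 161 231 241 250 249]
 [251 252 250 229 150 111 106  95  81  76 115 182 242 254 251 251 250]]
[312.62921348 184.58426966] [ 6  7 1
[... 684 characters left out ...]
  92  87  77 103  99  96  95  83  62 134 224 241 241]
 [244 244 229 115  95  85  80  96  96  97  90  80  87 174 241 241 242]
 [243 244 238 170  98  90  93  90  91  89  81  70 122 223 243 240 240]
 [243 244 242 225 139 116 108  91  87  95 105 117 171 239 240 241 241]
 [243 242 244 241 234 234 204 153 150 178 195 235 236 242 239 239 240]]
315 103 [591.6 219.6  36.3]
313 184 [494.3 215.2  35.5]
238 62 [628.1 308.6  58.1]
238 75 [612.9 306.8  68.8]
237 100 [585.4 304.5  89.1]
236 120 [565.  303.2 103.3]
233 140 [545.8 303.4 119.6]
233 165 [523.6 300.6 135.8]
300 90 [607.4 237.7  21.3]
330 140 [549.5 196.3  23.2]
[[646.3 337.2  20. ]
 [654.  152.3  20. ]
 [427.3 329.8  20. ]
 [436.1 138.3  20. ]]
```

View pics/w1c.png

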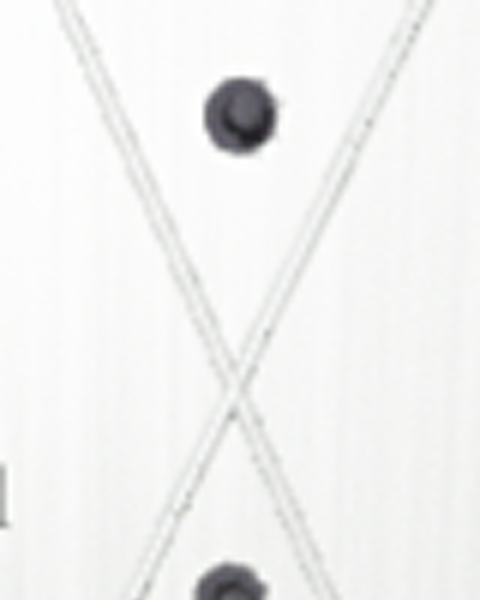

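Request:
send_rows(dr=[[0,0,0],[0,0,0],[0,0,0],[0,0,0],[0,0,0],[0,0,0],[0,0,0]], dp=[[8,5,-5],[17,11,-22],[20,13,-30],[20,13,-30],[14,9,-23],[4,3,-10],[0,0,0]], claw=[0,0,0,0,0,0,0])

```text
time: 3.28
tool_pos: [566.0, 303.0, 127.1]
eef_rot: [[-0.004, 0.999, 0.045], [-0.002, 0.045, -0.999], [-1.0, -0.004, 0.001]]
force: [-1.2, -0.5, -0.6]
width: 0.6
```

Request:
send_rows(dr=[[0,0,0],[0,0,0],[0,0,0],[0,0,0],[0,0,0],[0,0,0],[0,0,0],[0,0,0],[0,0,0],[0,0,0]], dp=[[0,0,-3],[0,0,-5],[0,0,-5],[0,0,-5],[0,0,-5],[0,0,-5],[0,0,-5],[0,0,-5],[0,0,-4],[0,0,-4]], claw=[0,0,0,0,0,0,0,0,0,0])

```text
time: 4.12
tool_pos: [566.1, 304.0, 83.4]
eef_rot: [[-0.0, 0.999, 0.046], [-0.0, 0.046, -0.999], [-1.0, -0.0, 0.0]]
force: [-1.5, -0.6, 3.5]
width: 0.5
```

Contact made at about 3.5 N. I'll carry on down toward z≈55.

Request:
send_rows(dr=[[0,0,0],[0,0,0],[0,0,0],[0,0,0],[0,0,0],[0,0,0],[0,0,0],[0,0,0]], dp=[[0,0,-4],[0,0,-4],[0,0,-4],[0,0,-4],[0,0,-4],[0,0,-2],[0,0,-2],[0,0,0]], claw=[0,0,0,0,0,0,0,0])

```text
time: 4.78
tool_pos: [566.1, 303.9, 59.5]
eef_rot: [[-0.0, 0.999, 0.046], [-0.0, 0.046, -0.999], [-1.0, -0.0, 0.0]]
force: [0.4, -0.1, -0.4]
width: 0.6
```

Request:
send_rows(dr=[[0,0,0],[0,0,0],[0,0,0]], dp=[[0,0,-1.5],[0,0,-1],[0,0,0]], claw=[0,0,0])

```text
time: 5.03
tool_pos: [566.3, 304.1, 57.3]
eef_rot: [[0.0, 0.999, 0.046], [0.0, 0.046, -0.999], [-1.0, 0.0, -0.0]]
force: [-0.1, -0.2, 0.6]
width: 0.6
```

Request:
send_rows(dr=[[0,0,0],[0,0,0],[0,0,0]], dp=[[0,0,-1],[0,0,-1],[0,0,0]], claw=[0,0,0])

```text
time: 5.28
tool_pos: [566.2, 304.0, 55.3]
eef_rot: [[0.0, 0.999, 0.046], [0.0, 0.046, -0.999], [-1.0, 0.0, -0.0]]
force: [-0.4, -0.4, -0.2]
width: 0.4
```

Request:
send_rows(dr=[[0,0,0],[0,0,0]], dp=[[0,0,-0.5],[0,0,0]], claw=[0,0])

```text
time: 5.45
tool_pos: [566.3, 304.1, 55.3]
eef_rot: [[0.0, 0.999, 0.046], [0.0, 0.046, -0.999], [-1.0, 0.0, -0.0]]
force: [-1.9, -1.1, 6.6]
width: 0.4
```

Request:
send_rows(dr=[[0,0,0],[0,0,0]], dp=[[0,0,-0.6],[0,0,0]], claw=[0,0])

```text
time: 5.62
tool_pos: [566.3, 304.0, 55.2]
eef_rot: [[0.0, 0.999, 0.046], [0.0, 0.046, -0.999], [-1.0, 0.0, -0.0]]
force: [-4.5, -1.8, 14.7]
width: 0.8
```

The stop is met: z stays at 55.2 while the force rises to 14.7 N. I'll lift, check the clamp, then travel to the foot.

Request:
send_rows(dr=[[0,0,0],[0,0,0],[0,0,0],[0,0,0],[0,0,0],[0,0,0],[0,0,0],[0,0,0],[0,0,0]], dp=[[0,0,6],[0,0,18],[0,0,28],[-10,-10,28],[-15,-20,28],[-10,-25,28],[-6,-28,28],[-5,-30,20],[-5,-30,8]], claw=[0,0,0,0,0,0,0,0,0])

```text
time: 6.37
tool_pos: [515.9, 160.1, 249.6]
eef_rot: [[0.005, 0.999, 0.046], [0.001, 0.046, -0.999], [-1.0, 0.005, -0.001]]
force: [1.3, 0.5, -0.5]
width: 0.4
```

```bash
python3 - <<'E'
from h import *
import pickle
s=r.sense();print(s['time'],s['tool_pos'],s['force'])
c=calibration('wrist');p,d=capture('wrist');cv2.imwrite('pics/w2.png',p[:,:,::-1]);pickle.dump((c,d),open('w2.pkl','wb'))
P=cloud(c,d)
for x in(520,550,580,600):
    u,v=proj(c,[x,304,55])[0].round().astype(int);print(u,v,P[v,u].round(1) if 0<=u<560 and 0<=v<420 else '')
E
```

```text
6.3667 [515.93017991 160.1483095  249.59152969] [ 1.28039025  0.455653   -0.52369544]
166 187 [519.3 305.   53.7]
165 162 [549.6 304.4  54.9]
164 136 [579.7 303.9  55.8]
163 118 [599.9 304.5  54.7]
```

View pics/w2.png

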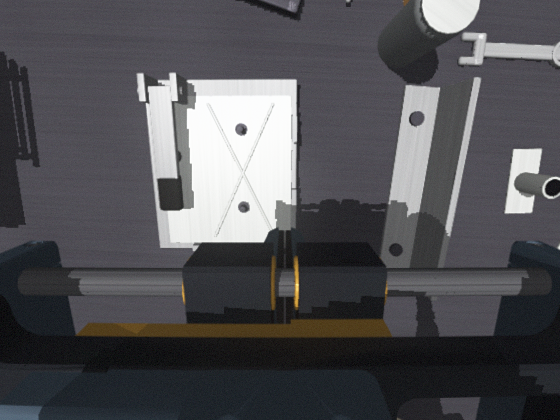

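The clamp arm reads level at about 55 mm all along (165,140–190). Next, the foot.

Request:
send_rows(dr=[[0,0,0],[0,0,-0.5],[0,0,-0.5],[0,0,-0.5],[0,0,-0.5],[0,0,-0.5],[0,0,-0.5],[0,0,-0.5],[0,0,-0.5],[0,0,-0.5]], dp=[[-4,-20,0],[-4,-30,0],[-4,-30,0],[-4,-30,0],[-4,-30,0],[-4,-30,0],[-4,-30,0],[-4,-30,0],[-4,-30,0],[-4,-30,0]], claw=[0,0,0,0,0,80,80,80,80,80])

```text
time: 7.25
tool_pos: [474.9, -130.5, 246.5]
eef_rot: [[0.0, 0.999, -0.033], [-0.0, -0.033, -0.999], [-1.0, 0.0, 0.0]]
force: [0.9, 0.2, 0.3]
width: 30.7
```

Request:
send_rows(dr=[[0,0,-0.7],[0,0,-0.7],[0,0,-0.7],[0,0,-0.7],[0,0,-0.7],[0,0,-0.7],[0,0,-0.7],[0,0,-0.8],[0,0,-0.5],[0,0,-0.5]], dp=[[-4,-30,0],[-4,-30,0],[-4,-30,0],[-4,-30,-5],[-4,-30,-5],[-4,-30,-5],[-4,-30,-5],[-5,-25,-5],[-5,-15,-5],[0,-5,0]], claw=[80,80,80,80,80,80,80,80,80,80])

```text
time: 8.08
tool_pos: [436.0, -385.7, 215.2]
eef_rot: [[-0.001, 0.988, -0.152], [0.001, -0.152, -0.988], [-1.0, -0.001, -0.0]]
force: [0.9, -0.0, 0.7]
width: 79.8
```

Request:
send_rows(dr=[[0,0,0]], dp=[[0,0,0]], claw=[80])

```text
time: 8.17
tool_pos: [436.9, -384.4, 216.0]
eef_rot: [[-0.0, 0.989, -0.151], [0.001, -0.151, -0.989], [-1.0, -0.0, -0.0]]
force: [0.2, 0.5, -0.4]
width: 79.9
```

```bash
python3 - <<'E'
from h import *
import pickle
s=r.sense();print(s['time'],s['tool_pos'],s['force'],s['eef_rot'].round(4))
c=calibration('wrist');p,d=capture('wrist');cv2.imwrite('pics/w3.png',p[:,:,::-1]);pickle.dump((c,d),open('w3.pkl','wb'))
print(proj(c,[[501,-394,54],[451,-386.4,4],[550.6,-401.5,4]]))
E
```

```text
8.1667 [ 436.92242846 -384.41565022  215.97297752] [ 0.20470307  0.46811046 -0.41494006] [[-4.000e-04  9.885e-01 -1.510e-01]
 [ 5.000e-04 -1.510e-01 -9.885e-01]
 [-1.000e+00 -4.000e-04 -5.000e-04]]
[[284.4930433  139.97391023]
 [284.53542574 180.68917253]
 [284.39433314  95.90590692]]
```

View pics/w3.png

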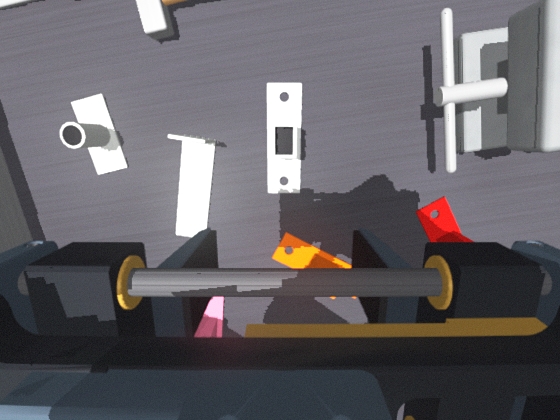

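The steel foot is dead centre: square tube at (284,140), holes at (284,97) and (284,181). The bracket is at (195,188), the round foot at (97,133), and the coloured ones lie below. I'll refine the numbers.

```bash
python3 - <<'E'
from h import *
import pickle
c,d=pickle.load(open('w3.pkl','rb'))
a=cv2.imread('pics/w3.png');g=cv2.cvtColor(a,cv2.COLOR_BGR2GRAY)
def blob(g,u,v,h,t):
    w=(g[v-h:v+h+1,u-h:u+h+1]<t).astype(np.uint8);n,l,s,ce=cv2.connectedComponentsWithStats(w)
    i=l[h,h];return ce[i]+[u-h,v-h],s[i]
Q=[]
for u,v in((284,181),(284,97)):
    q,s=blob(g,u,v,8,140);p=plane(c,q,3)[0];Q.append(p);print(q,s,p.round(1))
m=(Q[0]+Q[1])/2;e=Q[1]-Q[0];print('foot',m,np.hypot(*e[:2]),np.degrees(np.arctan2(e[1],e[0])))
m=(g>190).astype(np.uint8);n,l,s,ce=cv2.connectedComponentsWithStats(m);i=l[105,272];
k,_=cv2.findContours((l==i).astype(np.uint8),0,2);R=cv2.minAreaRect(k[0]);print(R);B=plane(c,cv2.boxPoints(R),4);print(B.round(1),B.mean(0))
P=cloud(c,d);print(P[140,300],P[112,284],P[150,270])
crop=cv2.resize(a[75:200,255:315],(288,600),interpolation=cv2.INTER_CUBIC);cv2.imwrite('pics/w3c.png',crop)
c,d=pickle.load(open('w2.pkl','rb'));g=cv2.cvtColor(cv2.imread('pics/w2.png'),6)
Q=[]
for u,v in((243,207),(241,129)):
    q,s=blob(g,u,v,11,120);p=plane(c,q,23)[0];Q.append(p);print(q,s,p.round(1))
m=(Q[0]+Q[1])/2;e=Q[1]-Q[0];print('studs',m,np.hypot(*e[:2]),np.degrees(np.arctan2(e[1],e[0])))
E
```

```text
[283.48837209 180.46511628] [ 4  4  8  8 43] [ 451.3 -385.1    3. ]
[283.61111111  96.38888889] [ 4  4  8  8 54] [ 550.3 -400.5    3. ]
foot [ 500.8315165 -392.8173773    3.       ] 100.17539705349598 -8.844704167713978
((284.0, 138.0), (110.0, 34.0), 90.0)
[[ 567.9 -383.5    4. ]
 [ 561.8 -422.9    4. ]
 [ 432.3 -404.7    4. ]
 [ 438.8 -362.     4. ]] [ 500.19646594 -393.2799981     4.        ]
[ 497.45632222 -412.61892622    3.70780124] [ 532.68656076 -398.27510482    3.96091374] [ 491.22411984 -374.53789897    4.9407774 ]
[243.4691358  206.79012346] [ 7  6 10 10 81] [491.8 214.2  23. ]
[241.05128205 129.37179487] [ 6  7 11 10 78] [591.6 218.7  23. ]
studs [541.69501297 216.44806774  23.        ] 99.8558566263048 2.568388895404051
```

View pics/w3c.png

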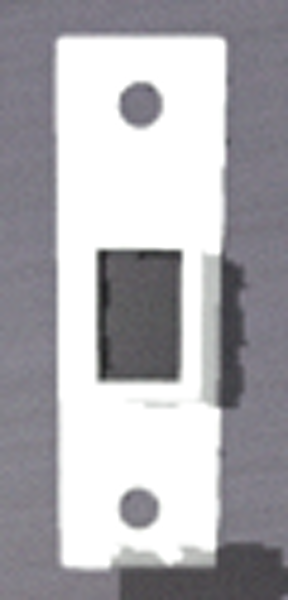

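Request:
send_rows(dr=[[0,0,0],[0,0,0],[0,0,0],[0,0,0],[0,0,0],[0,0,0],[0,0,0],[0,0,0],[0,0,0],[0,0,0]], dp=[[8,-1,-5],[16,-2,-15],[16,-2,-20],[16,-2.5,-20],[7.9,-1,-20],[0,0,-20],[0,0,-15],[0,0,-5],[0,0,0],[0,0,0]], claw=[80,80,80,80,80,80,80,80,80,80])

```text
time: 9.05
tool_pos: [501.8, -392.0, 97.0]
eef_rot: [[0.0, 0.989, -0.148], [-0.0, -0.148, -0.989], [-1.0, 0.001, 0.0]]
force: [0.4, -0.2, 0.3]
width: 79.6
```

Request:
send_rows(dr=[[0,0,-0.3],[0,0,0],[0,0,0],[0,0,0],[0,0,0],[0,0,0],[0,0,0],[0,0,0],[0,0,0]], dp=[[-1,-0.9,-5],[0,0,-12],[0,0,-14],[0,0,-14],[0,0,-14],[0,0,-12],[0,0,-7],[0,0,-3],[0,0,0]], claw=[80,80,80,80,80,80,80,80,80])

```text
time: 9.8
tool_pos: [499.9, -393.2, 14.7]
eef_rot: [[-0.001, 0.988, -0.155], [0.001, -0.155, -0.988], [-1.0, -0.001, -0.0]]
force: [-0.4, -0.1, -0.1]
width: 79.6
```

Request:
send_rows(dr=[[0,0,0],[0,0,0],[0,0,0],[0,0,0],[0,0,0],[0,0,0],[0,0,0],[0,0,0],[0,0,0],[0,0,0]], dp=[[0,0,0],[0,0,0],[0,0,0],[0,0,0],[0,0,0],[0,0,0],[0,0,0],[0,0,0],[0,0,0],[0,0,0]], claw=[20,20,20,20,20,20,20,20,20,20])

```text
time: 10.63
tool_pos: [500.1, -393.4, 15.3]
eef_rot: [[-0.0, 0.988, -0.154], [0.0, -0.154, -0.988], [-1.0, -0.0, -0.0]]
force: [-0.3, -0.1, 0.9]
width: 25.8
```

Gripped at 25.8 mm. Lifting.

Request:
send_rows(dr=[[0,0,0],[0,0,0],[0,0,0],[0,0,0],[0,0,0],[0,0,0],[0,0,0],[0,0,0],[0,0,0],[0,0,0]], dp=[[0,0,2],[0,0,6],[0,0,14],[0,0,20],[0,0,25],[0,0,25],[0,0,25],[0,0,20],[0,0,10],[0,0,3]], claw=[20,20,20,20,20,20,20,20,20,20])

```text
time: 11.47
tool_pos: [500.7, -393.9, 167.3]
eef_rot: [[0.002, 0.988, -0.154], [-0.002, -0.154, -0.988], [-1.0, 0.002, 0.002]]
force: [0.1, 0.3, -2.5]
width: 26.0
```

```bash
python3 - <<'E'
from h import *
s=r.sense();print(s['time'],s['tool_pos'],s['force'],s['width'])
p,d=capture('wrist');q,_=capture('side')
cv2.imwrite('pics/w4.png',np.hstack([p[:300,100:480],q[50:350,180:560]])[:,:,::-1])
E
```

```text
11.4667 [ 500.67919758 -393.87943245  167.31690869] [ 0.12925908  0.25307105 -2.53668638] 25.95615449069946
```

View pics/w4.png

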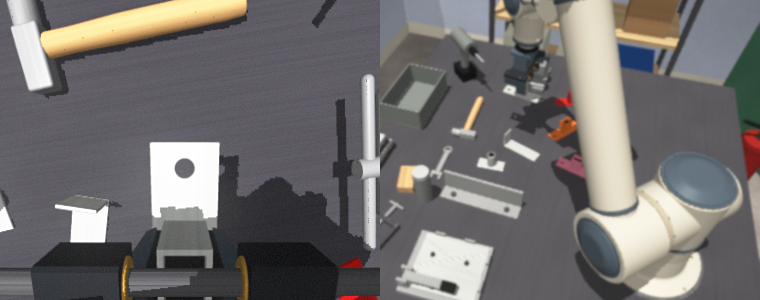

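Request:
send_rows(dr=[[0,0,0],[0,0,0.5],[0,0,0.5],[0,0,0.5],[0,0,0.5],[0,0,0.5],[0,0,0.5],[0,0,0.5],[0,0,0.5],[0,0,0.5]], dp=[[0,8,2],[2,16,2],[2,24,2],[2,28,2],[2,28,2],[2,28,0],[2,28,0],[2,28,0],[2,28,0],[2,28,0]], claw=[20,20,20,20,20,20,20,20,20,20])

```text
time: 12.4
tool_pos: [517.1, -146.5, 174.6]
eef_rot: [[-0.001, 0.997, -0.075], [0.001, -0.075, -0.997], [-1.0, -0.002, -0.001]]
force: [0.4, -0.4, -3.0]
width: 25.8
```

Request:
send_rows(dr=[[0,0,0.5],[0,0,0.5],[0,0,0.5],[0,0,0.5],[0,0,0.5],[0,0,0.5],[0,0,0.5],[0,0,0.5],[0,0,0.5],[0,0,0.5]], dp=[[2,28,0],[2,28,0],[2,28,0],[2,28,0],[2,28,0],[2,28,0],[2,28,0],[2,28,0],[2,28,0],[2,28,0]], claw=[20,20,20,20,20,20,20,20,20,20])

```text
time: 13.23
tool_pos: [536.5, 133.0, 174.6]
eef_rot: [[-0.002, 1.0, 0.012], [-0.0, 0.012, -1.0], [-1.0, -0.002, 0.0]]
force: [1.4, 0.2, -3.4]
width: 25.6
```

Request:
send_rows(dr=[[0,0,0.5],[0,0,0.5],[0,0,0.5],[0,0,0.3],[0,0,0],[0,0,0],[0,0,0],[0,0,0]], dp=[[2,28,0],[1,24,0],[0,18,0],[0,10,0],[0,5,0],[0,1,0],[0,0,0],[0,0,0]], claw=[20,20,20,20,20,20,20,20])

```text
time: 13.9
tool_pos: [541.0, 215.8, 175.2]
eef_rot: [[-0.0, 0.999, 0.041], [-0.0, 0.041, -0.999], [-1.0, -0.0, 0.0]]
force: [0.4, -0.4, -2.9]
width: 26.1
```

```bash
python3 - <<'E'
from h import *
import pickle
s=r.sense();print(s['time'],s['tool_pos'],s['force'],s['width'],s['eef_rot'].round(4), np.degrees(np.arctan2(*s['eef_rot'][1::-1,2])))
c=calibration('wrist');p,d=capture('wrist');pickle.dump((c,d),open('w5.pkl','wb'))
cv2.imwrite('pics/w5.png',p[:,:,::-1])
E
```

```text
13.9 [540.96212067 215.75865191 175.21275924] [ 0.37069447 -0.35036838 -2.90145719] 26.105290848872468 [[-3.000e-04  9.991e-01  4.130e-02]
 [-3.000e-04  4.130e-02 -9.991e-01]
 [-1.000e+00 -3.000e-04  3.000e-04]] -87.63406728250047
```

View pics/w5.png

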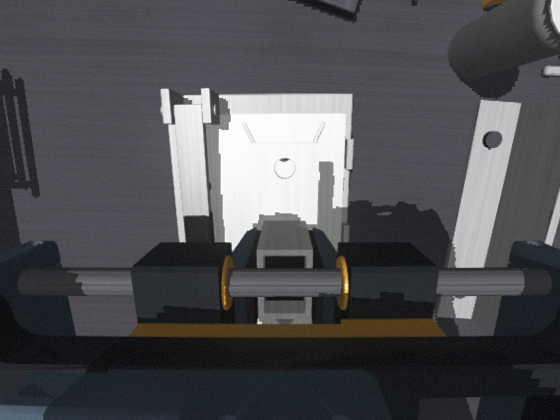

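```bash
python3 - <<'E'
from h import *
import pickle
c,d=pickle.load(open('w5.pkl','rb'))
a=cv2.imread('pics/w5.png')
cv2.imwrite('pics/w5c.png',cv2.resize(a[130:230,234:334],(600,600),interpolation=cv2.INTER_CUBIC))
P=cloud(c,d)
for u,v in[(270,155),(300,155),(270,180),(300,180),(285,205),(284,168)]:print(u,v,P[v,u].round(1))
np.set_printoptions(linewidth=200);Z=P[150:190:2,264:306:2,2];print(Z.round(0).astype(int))
for n in('scene','side'):
    p,_=capture(n);cv2.imwrite(f'pics/{n}5.png',p[:,:,::-1])
E
```

```text
270 155 [598.8 227.  164.4]
300 155 [599.5 209.4 164.6]
270 180 [583.9 226.6 163.2]
300 180 [584.8 208.6 164. ]
285 205 [569.4 217.  165.3]
284 168 [577.2 218.   23.4]
[[                 163                  165                  163                  164                  164                  165                  164                  165                  164
                   164                  164                  164                  163                  165                  164                  164                  163                  165
                   164                  165                  164]
 [                 164                  162                  165                  165                  163                  164                  165                  165                  165
                   164                  163                  163                  165                  164                  164                  164                  163                  164
                   164                  163                  165]
 [                 165              
[... 7388 characters left out ...]
                 163                  166                  164                  164                  164                  164
                   165                  164                  165]
 [                 163                  164                  165                  165                  165                  163                  163                  164                  164
                   164                  164                  164                  165                  165                  164                  164                  164                  164
                   165                  166                  163]]<stdin>:8: RuntimeWarning: invalid value encountered in cast
```

View pics/w5c.png

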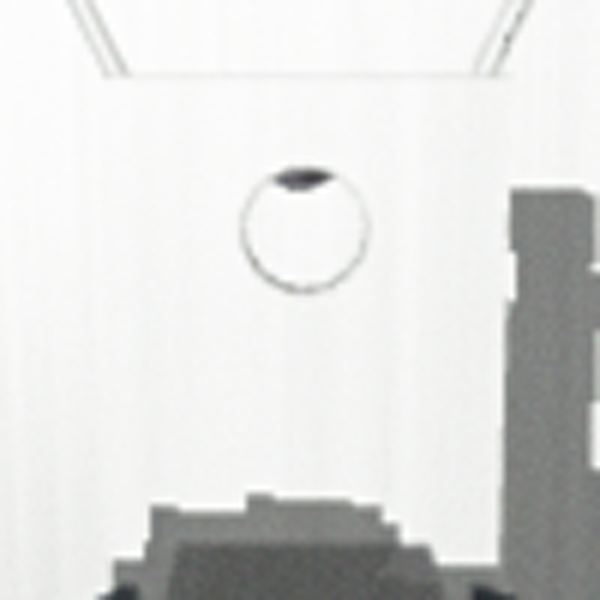

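View pics/scene5.png

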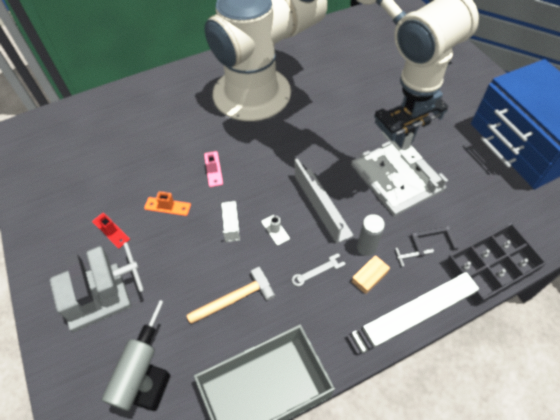

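View pics/side5.png

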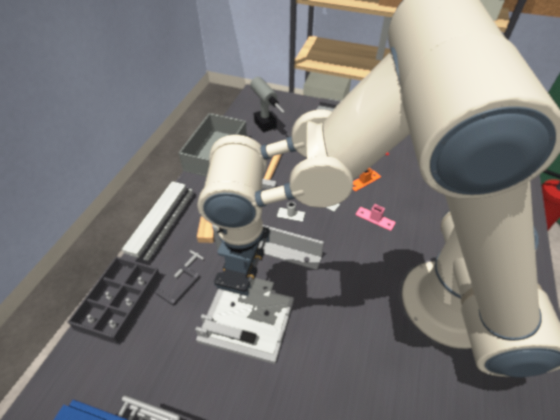

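```bash
python3 - <<'E'
from h import *
import pickle
c,d=pickle.load(open('w5.pkl','rb'))
h=plane(c,(284.4,168.1),164.2)[0];print(h)
w=(d>250).astype(np.uint8);n,l,s,ce=cv2.connectedComponentsWithStats(w);i=l[168,284];print(ce[i],s[i],plane(c,ce[i],164.2)[0])
E
```

```text
[591.50175511 218.22609568 164.2       ]
[284.5        167.37086093] [275 158  20  20 302] [591.93348414 218.18445489 164.2       ]
```

Request:
send_rows(dr=[[0,0,0.15],[0,0,0],[0,0,0],[0,0,0],[0,0,0],[0,0,0],[0,0,0],[0,0,0],[0,0,0],[0,0,0]], dp=[[0.2,0.3,-3],[0,0,-8],[0,0,-14],[0,0,-18],[0,0,-18],[0,0,-15],[0,0,-10],[0,0,-6],[0,0,-3],[0,0,0]], claw=[20,20,20,20,20,20,20,20,20,20])

```text
time: 14.88
tool_pos: [541.3, 216.9, 80.0]
eef_rot: [[-0.0, 0.999, 0.045], [-0.0, 0.045, -0.999], [-1.0, -0.0, 0.0]]
force: [1.3, 0.1, -3.9]
width: 25.9
```

Request:
send_rows(dr=[[0,0,0],[0,0,0]], dp=[[0,0,0],[0,0,0]], claw=[20,20])

```text
time: 15.05
tool_pos: [541.8, 217.1, 81.0]
eef_rot: [[0.001, 0.999, 0.045], [0.0, 0.045, -0.999], [-1.0, 0.001, -0.0]]
force: [0.2, -0.6, -2.5]
width: 25.8
```

```bash
python3 - <<'E'
from h import *
import pickle
s=r.sense();print(s['time'],s['tool_pos'],s['force'],s['width'],s['eef_rot'].round(4), np.degrees(np.arctan2(*s['eef_rot'][1::-1,2])))
c=calibration('wrist');p,d=capture('wrist');pickle.dump((c,d),open('w6.pkl','wb'))
a=p[:,:,::-1];cv2.imwrite('pics/w6.png',cv2.resize(a[130:230,234:334],(600,600),interpolation=cv2.INTER_CUBIC))
P=cloud(c,d);print('plate top z',np.nanmedian(P[150:156,270:300,2]),np.nanmedian(P[180:195,265:272,2]),np.nanmedian(P[180:195,298:304,2]))
print(proj(c,[[591.75,218.65,66],[591.75,218.65,37],[591.75,218.65,23]]))
for n in('scene','side'):
    p,_=capture(n);a=p[:,:,::-1];a=a[120:230,340:460] if n=='scene' else a[260:370,185:305]
    cv2.imwrite(f'pics/{n}6.png',cv2.resize(a,(600,550),interpolation=cv2.INTER_CUBIC))
E
```

```text
15.05 [541.7952457  217.06288566  81.00769645] [ 0.22676233 -0.62920963 -2.49186917] 25.763301771361935 [[ 1.20e-03  9.99e-01  4.48e-02]
 [ 3.00e-04  4.48e-02 -9.99e-01]
 [-1.00e+00  1.20e-03 -3.00e-04]] -87.4342606271157
plate top z 70.07233737767949 70.15061373567309 70.05258169390433
[[286.09541295 168.50806091]
 [285.86514607 164.26055784]
 [285.77441643 162.58717957]]
```

View pics/w6.png

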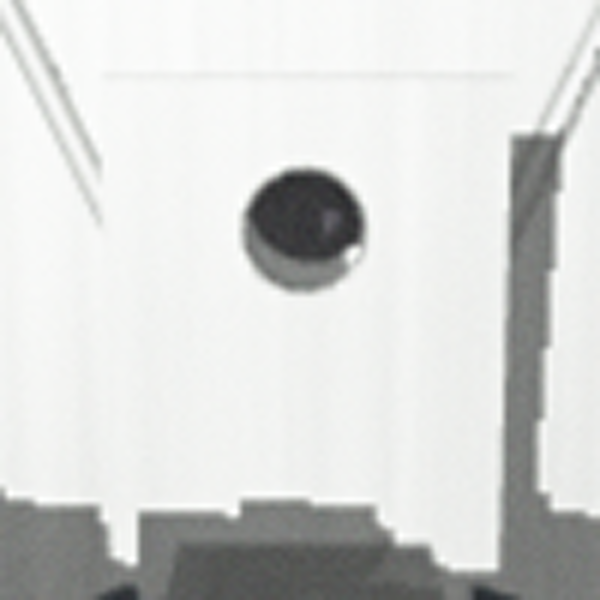

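View pics/scene6.png

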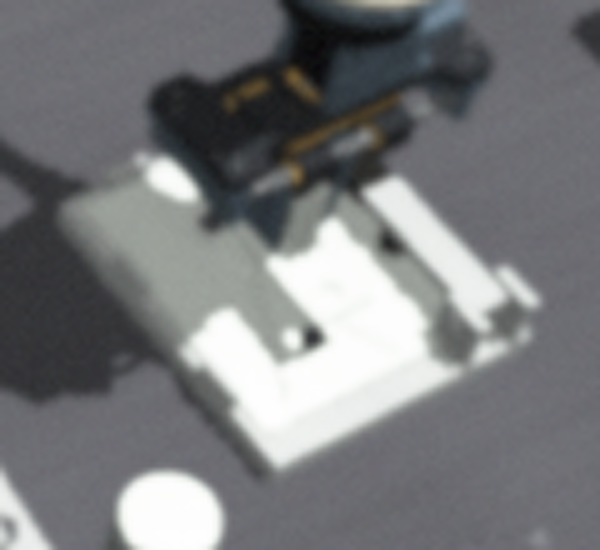

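View pics/side6.png

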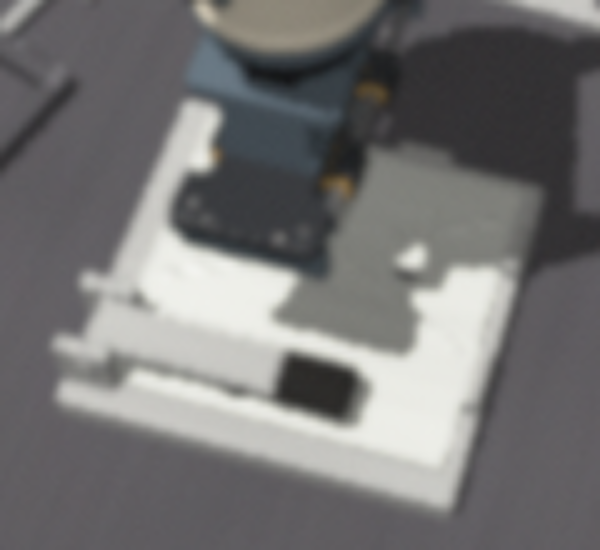

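```bash
python3 - <<'E'
from h import *
import pickle
c,d=pickle.load(open('w6.pkl','rb'))
P=cloud(c,d);np.set_printoptions(linewidth=220)
print(np.nan_to_num(P[156:182,272:298,2]).round(0).astype(int))
print('hole',plane(c,(284.4,168.1),70.1)[0])
w=((d>P[0,0,0]*0+c['eye'][2]-55)|(d==0)).astype(np.uint8)[150:190,264:306];n,l,s,ce=cv2.connectedComponentsWithStats(w);i=l[17,20];q=ce[i]+[264,150];print(q,s[i],plane(c,q,70.1)[0])
Z=P[...,2];m=(Z>32)&(Z<42);m[:150]=0;m[190:]=0;m[:,:265]=0;m[:,305:]=0;print('tip',m.sum(),P[m].mean(0),np.argwhere(m).mean(0)[::-1],P[m].min(0),P[m].max(0))
E
```

```text
[[71 71 71 70 70 70 70 70 71 69 72 71 70 70 69 70 70 71 71 71 70 70 70 70 70 70]
 [70 71 70 71 71 70 69 70 69 70 70 71 71 71 70 72 70 70 70 71 69 71 70 70 70 71]
 [70 69 70 71 71 69 70 70 70 69 24 30 32 36 35 34 71 71 72 70 70 69 70 71 71 70]
 [70 71 70 70 71 70 70 69 24 23 31 37 36 37 37 38 36 34 69 70 70 69 71 71 70 71]
 [ 0 69 70 71 70 71 69 24 24 31 36 38 38 37 37 37  0 36 34 69 70 70 70 71 70 70]
 [72 70 69 71 70 70 24 23 24 37 37 38 37 38 37 37 36 37 37 24 70 70 70 69 70 69]
 [70 71 69 70 69 23 24 24 24 38 38 37 37 38 37 38 38 37 38 23 23 69 70 70 70 71]
 [70 71 70 69 22 24 25 23 24 38 37 38 37 37 36 37 38 38 36 37 24 23 71 71 70 70]
 [71 70 70 69 24 24 23 24 36 37 38 38 37 37 36 36 37 37 38 38 26 24 70 69 69 71]
 [69 71 69 24 24 24 23 25 24 37 37 37 37 38 37 38 37 38 36 38 23 24 24 69 70 70]
 [71 70 70 24 24 24 23 24 24 37 38 37 37 38 37 37 37 38 37 24 24 24 24 70 71 71]
 [71 69 69 23 23 23 22 23 25 35 37 37 38 37 38 37 38 37 36 24 24 24 23 69 70 70]
 [70 71 70 21 23 24 24  0 24 24 36 37 38 37 37 37 36 36 24 24 23 25 23 69 70 70]
 [70 70 70 23 23 23 23 23 24 24 23 24 37 37 37 
[... 592 characters left out ...]
1 70 69]
 [70 70 69 70 70 69 70 70 70 68 66 67 23 24 65 68 68 70 70 70 69 69 70 71 70  0]
 [70 70 70 70 70 69 70 70 70 70 68 70 70 70 70 69 70 71 71 71 69 71 70 71 71 69]
 [69 69 70 71 70 69 70 70 70 69 69 69 71 70 70 69 70 71 69 70 71 70 70 71 70 69]
 [70 70 71 70 71 69 70 70 70 70 71 69 70 70 71 70 70 70 70 71 69 71 69 70 71 71]
 [70 70 71 71 70 69 70 69 70 69 71 69 70 70 70 70 71 71 71 69 71 70 71 71 71 70]]
hole [592.36192167 219.7060523   70.1       ]
[284.5   167.375] [ 11   8  20  20 304] [592.79132239 219.66578397  70.1       ]
tip 105 [592.17934442 218.8140115   37.01023222] [285.65714286 163.62857143] [588.40400384 215.07100214  32.37565708] [595.93829846 222.75327615  38.41291555]
```

Depth in the wrist view shows the stud tip inside the hole, at (285.7,163.7). The hole lies about 0.4 mm in x and 1.0 mm in y beyond the stud, so I'll correct that on the way down.

Request:
send_rows(dr=[[0,0,0],[0,0,0],[0,0,0],[0,0,0],[0,0,0],[0,0,0],[0,0,0],[0,0,0]], dp=[[-0.4,-0.9,0],[0,0,-3],[0,0,-5],[0,0,-5],[0,0,-4],[0,0,-2],[0,0,0],[0,0,0]], claw=[20,20,20,20,20,20,20,20])

```text
time: 15.87
tool_pos: [540.8, 216.0, 61.1]
eef_rot: [[-0.0, 0.999, 0.045], [-0.0, 0.045, -0.999], [-1.0, -0.0, 0.0]]
force: [-0.6, 0.1, -3.9]
width: 25.7
```

```bash
cat > chk.py <<'E'
from h import *
import pickle,sys
n=sys.argv[1]
s=r.sense();print(s['time'],s['tool_pos'],s['force'],s['width'],s['eef_rot'].round(4).tolist(), np.degrees(np.arctan2(*s['eef_rot'][1::-1,2])))
c=calibration('wrist');p,d=capture('wrist');pickle.dump((c,d),open(n+'.pkl','wb'))
a=p[:,:,::-1];cv2.imwrite(f'pics/{n}.png',cv2.resize(a[130:230,234:334],(600,600),interpolation=cv2.INTER_CUBIC))
P=cloud(c,d);zt=np.nanmedian(P[150:156,270:300,2]);print('top',zt,np.nanmedian(P[180:195,265:272,2]),np.nanmedian(P[180:195,298:304,2]))
Z=P[...,2];w=((Z<zt-6)&(d>0)).astype(np.uint8)[150:190,264:306];_,l,st,ce=cv2.connectedComponentsWithStats(w);i=1+st[1:,4].argmax();q=ce[i]+[264,150];print('hole',q,st[i],plane(c,q,zt)[0])
m=(Z>34)&(Z<40);m[:150]=0;m[190:]=0;m[:,:265]=0;m[:,305:]=0
uv=np.argwhere(m)[:,::-1];print('tip px',uv.min(0),uv.max(0),uv.mean(0),m.sum(),plane(c,uv.mean(0),37)[0])
s=r.sense();print(s['tool_pos'],s['dq'].round(2))
E
python3 chk.py w7
```

```text
15.8667 [540.84014683 215.97122166  61.09531551] [-0.63862613  0.10888494 -3.87595773] 25.702320745621808 [[-0.0004, 0.999, 0.0447], [-0.0001, 0.0447, -0.999], [-1.0, -0.0004, 0.0001]] -87.43688612507147
top 50.02688122866287 50.21210453505333 50.18526157302368
hole [284.47194719 167.35973597] [ 11   8  20  20 303] [591.81959609 218.62273604  50.02688123]
tip px [278 159] [290 171] [284.14285714 164.55555556] 126 [592.27856881 218.84166389  37.        ]
[540.98517162 216.0458572   61.30203175] [-0.05 -0.35 -0.15 -0.04  0.05  0.03]
```

View pics/w7.png

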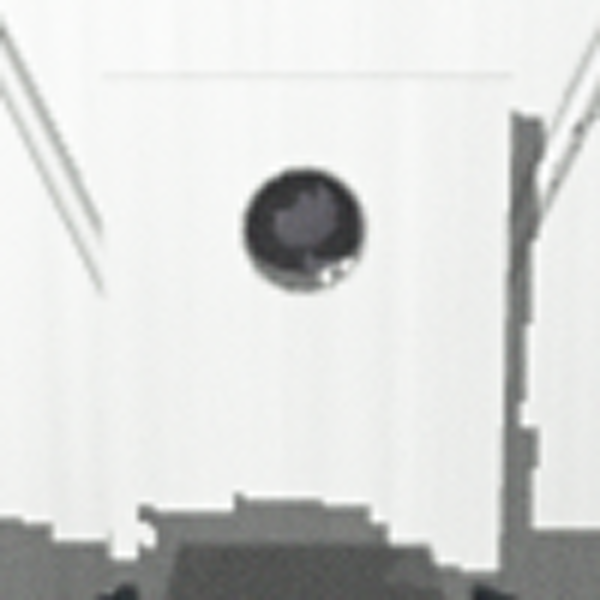

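Request:
send_rows(dr=[[0,0,0],[0,0,0],[0,0,0],[0,0,0],[0,0,0],[0,0,0],[0,0,0],[0,0,0]], dp=[[0.4,0.2,0.7],[0,0,0],[0,0,0],[0,0,0],[0,0,0],[0,0,0],[0,0,0],[0,0,0]], claw=[20,20,20,20,20,20,20,20])

```text
time: 16.58
tool_pos: [541.3, 216.2, 62.0]
eef_rot: [[0.0, 0.999, 0.045], [-0.0, 0.045, -0.999], [-1.0, 0.0, 0.0]]
force: [-0.6, -0.6, -2.6]
width: 25.9
```

```bash
python3 chk.py w8; python3 - <<'E'
from h import *
import pickle
# plate plane tilt from depth, arm side checks
c,d=pickle.load(open('w8.pkl','rb'));P=cloud(c,d)[148:212,262:307].reshape(-1,3)
P=P[np.isfinite(P[:,2])];z=np.median(P[:,2]);P=P[abs(P[:,2]-z)<3];A=np.c_[P[:,:2]-P[:,:2].mean(0),np.ones(len(P))];print('tilt deg',np.degrees(np.linalg.lstsq(A,P[:,2],rcond=None)[0][:2]),len(P),P[:,:2].min(0),P[:,:2].max(0))
for n in('scene','side'):
    p,_=capture(n);cv2.imwrite(f'pics/{n}8.png',p[:,:,::-1])
    C=calibration(n);print(n,proj(C,[[491.7,214.2,51],[591.9,218.7,51]]))
a=cv2.imread('pics/scene8.png')[120:230,340:460];b=cv2.imread('pics/side8.png')[260:370,185:305]
cv2.imwrite('pics/both8.png',np.hstack([cv2.resize(x,(400,366),interpolation=cv2.INTER_CUBIC) for x in(a,b)]))
E
```

```text
16.5833 [541.32047317 216.19025986  62.01731979] [-0.62706146 -0.63947471 -2.64782168] 25.853382128306865 [[0.0, 0.999, 0.0447], [-0.0, 0.0447, -0.999], [-1.0, 0.0, 0.0]] -87.43676149249721
top 50.9504446881013 50.983648970786675 51.063627489266395
hole [284.50825083 167.38283828] [ 11   8  20  20 303] [592.27584847 218.8116877   50.95044469]
tip px [279 160] [290 171] [284.45454545 165.4214876 ] 121 [592.13069336 218.82832265  37.        ]
[541.30550668 216.20842738  61.98760481] [ 0.02 -0.07  0.07 -0.07  0.02  0.08]
tilt deg [ 0.04201562 -0.08448828] 2562 [564.98156753 204.38623501] [604.07156035 232.43529465]
scene [[383.63658209 158.12891074]
 [404.22743453 181.67003186]]
side [[265.99108929 308.65520045]
 [231.53692589 299.74117941]]
```

View pics/both8.png

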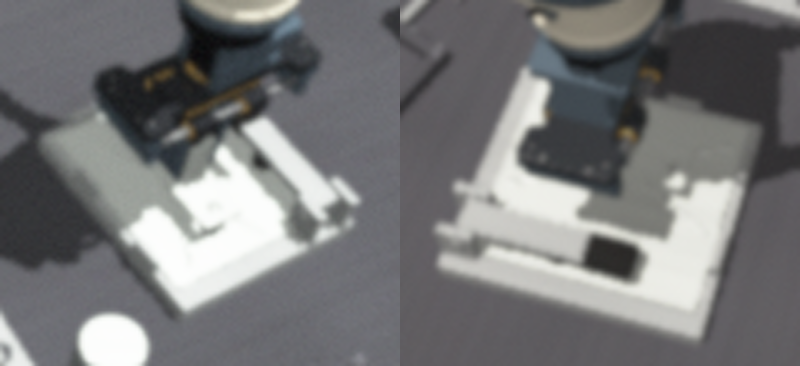

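View pics/w8.png

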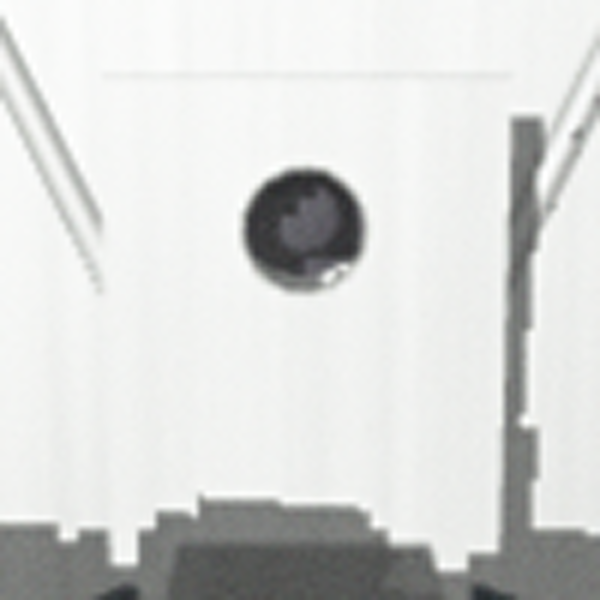

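```bash
python3 - <<'E'
from bench import r
print(r.hand_in())
E
```

```text
the job is handed in; nothing more can be done
None
```

I did the job in the order asked and handed it in at about 17 s. The steel foot with the square tube is held level and still over the studs, and no check failed.

- **Clamp:** I pressed it down to its hard stop. The tool stayed at 55.2 mm while the force rose to 14.7 N. Depth readings afterwards showed the arm level at about 55 mm along its length, and it still looked down in the last pictures.
- **Foot:** I chose the plain steel one and left the coloured and plain look-alikes alone. It gripped at 26 mm, and I carried it over the fence with its underside roughly 80 mm above the fence's top edge.
- **Final position:** The plate's top is at about 51 mm, which puts its underside about 10 mm above the stud tips. The visible (+x) hole sits within about 0.2 mm of its stud.
- **Level and still:** Measured tilt is under 0.1°, and the joints are still to within 0.1°/s. The force on the tool is 2.6 N down, about the foot's own weight, with no sign of contact.
- **Not seen directly:** The gripper hid the other hole. I inferred its alignment from the tool's turn (2.56°) against the line of the studs (about 2.5°).

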